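Clamp down the capsule filler plate crisscross

TASK

Tighten the four lever nuts that clamp the capsule filler's top plate, turning them clockwise in two crisscross passes so that it is clamped evenly: first bring every lever about half-way round, then turn every lever fully home against its stop. In each pass, go from a nut to the one diagonally opposite before turning the other two. Leave the bowl, the jar and the spare plate where they are.

Things in the scene. Friction and masses are not known exactly. Their poses are not given: they have to be found in the camera images.
- filler: hand capsule filler fixed to the table: grey foot board 200 x 200 mm, frame, white plate, and above it the white clamping plate (166 x 166 mm, upper face 72 mm above the table). On it stand only four steel lever nuts and four stop posts (10 mm thick, 30 mm high, on the inner side of the tight arms). Origin: centre of the underside, z up, x and y along the edges
- nut_a (a joint): angle of lever nut a: 0 loose, arm square to the plate's edge and pointing outward; grows as the nut is turned clockwise seen from above; 1.57 fully tight, at a hard stop, arm parallel to the plate's edge beside its stop post. It starts between 0 and 0.25; half-way is about 0.8. Turning takes about 0.2 N m (about 4 N on the arm 45 mm from the axis); it stays where it is left and does not coast
- nut_a_hub (a point): steel lever nut a: centre of its hub (24 mm across, 32 mm high), on the turning axis at mid-height of the arm, 31 mm above the clamping plate when loose and 26 mm when tight: it runs down its stud, with a dark collar 34 mm across under it. At +x, +y of the filler's frame, diagonally opposite c; a, b, c, d run clockwise seen from above, 110 mm apart. A 10 mm stud stands 4 to 9 mm out of its top
- nut_a_tip (a point): outer end of the arm of nut a, centre of its round end knob (17 mm across, 18 mm high), 57.5 mm from the hub's axis; the arm from the hub to here is a level straight bar 13 mm wide and 14 mm high, its underside 24 mm above the clamping plate when loose, 19 mm when tight
- nut_b (a joint): angle of lever nut b: 0 loose, arm square to the plate's edge and pointing outward; grows as the nut is turned clockwise seen from above; 1.57 fully tight, at a hard stop, arm parallel to the plate's edge beside its stop post. It starts between 0 and 0.25; half-way is about 0.8. Turning takes about 0.2 N m (about 4 N on the arm 45 mm from the axis); it stays where it is left and does not coast
- nut_b_hub (a point): steel lever nut b: centre of its hub (24 mm across, 32 mm high), on the turning axis at mid-height of the arm, 31 mm above the clamping plate when loose and 26 mm when tight: it runs down its stud, with a dark collar 34 mm across under it. At +x, -y of the filler's frame, diagonally opposite d. A 10 mm stud stands 4 to 9 mm out of its top
- nut_b_tip (a point): outer end of the arm of nut b, centre of its round end knob (17 mm across, 18 mm high), 57.5 mm from the hub's axis; the arm from the hub to here is a level straight bar 13 mm wide and 14 mm high, its underside 24 mm above the clamping plate when loose, 19 mm when tight
- nut_c (a joint): angle of lever nut c: 0 loose, arm square to the plate's edge and pointing outward; grows as the nut is turned clockwise seen from above; 1.57 fully tight, at a hard stop, arm parallel to the plate's edge beside its stop post. It starts between 0 and 0.25; half-way is about 0.8. Turning takes about 0.2 N m (about 4 N on the arm 45 mm from the axis); it stays where it is left and does not coast
- nut_c_hub (a point): steel lever nut c: centre of its hub (24 mm across, 32 mm high), on the turning axis at mid-height of the arm, 31 mm above the clamping plate when loose and 26 mm when tight: it runs down its stud, with a dark collar 34 mm across under it. At -x, -y of the filler's frame, diagonally opposite a. A 10 mm stud stands 4 to 9 mm out of its top
- nut_c_tip (a point): outer end of the arm of nut c, centre of its round end knob (17 mm across, 18 mm high), 57.5 mm from the hub's axis; the arm from the hub to here is a level straight bar 13 mm wide and 14 mm high, its underside 24 mm above the clamping plate when loose, 19 mm when tight
- nut_d (a joint): angle of lever nut d: 0 loose, arm square to the plate's edge and pointing outward; grows as the nut is turned clockwise seen from above; 1.57 fully tight, at a hard stop, arm parallel to the plate's edge beside its stop post. It starts between 0 and 0.25; half-way is about 0.8. Turning takes about 0.2 N m (about 4 N on the arm 45 mm from the axis); it stays where it is left and does not coast
- nut_d_hub (a point): steel lever nut d: centre of its hub (24 mm across, 32 mm high), on the turning axis at mid-height of the arm, 31 mm above the clamping plate when loose and 26 mm when tight: it runs down its stud, with a dark collar 34 mm across under it. At -x, +y of the filler's frame, diagonally opposite b. A 10 mm stud stands 4 to 9 mm out of its top
- nut_d_tip (a point): outer end of the arm of nut d, centre of its round end knob (17 mm across, 18 mm high), 57.5 mm from the hub's axis; the arm from the hub to here is a level straight bar 13 mm wide and 14 mm high, its underside 24 mm above the clamping plate when loose, 19 mm when tight
- bowl: white plastic bowl of capsules, 168 mm across, 100 mm high, standing loose beside the filler; origin at the centre of its underside. Leave alone
- jar: amber jar, 68 mm across, 100 mm high, standing loose; origin at the centre of its underside. Leave alone
- spareplate: spare white perforated plate 150 x 150 mm with four steel pins, 36 mm high overall, lying loose beside the filler; origin at the centre, on the table. Leave alone

How it is judged:
By the outcome, as a careful person would: the job done as asked, in the order asked, and still so for the second after the job is handed in, with the robot touching nothing.
It also fails if it takes over 67 s, if anything falls off the work surface, if the arm or the gripper's body presses on something with over 40 N, if the wrist force passes 120 N, or if a joint passes its speed limit or range.

ROBOT

A 6-joint arm with a two-finger parallel gripper is mounted at the origin on the work surface. World frame = base frame: x ahead of the robot, y to its left, z up, the work surface at z = 0. Lengths are in mm, angles in degrees, forces in N, time in s.
With the tool pointing down it reaches from about 300 to 850 mm from the base axis. Payload 4.2 kg.
Tool frame: the origin (TCP) lies midway between the tips of the shut fingers; the grasp point (between the pads) lies 19 mm behind it; z points along the fingers, y is the direction in which the jaws open and shut (so a half turn about z gives the same grasp; the last joint's range is limited). The gripper opens to 91 mm and grips with 3 to 60 N. Pads are 32 mm wide; open, the fingers measure 118 mm over their backs; the gripper's body (76 mm by 178 mm) begins 60 mm behind the grasp point.
Start: joints at [-69.557, 18.312, 89.639, -0, 72.044, -1.146], TCP at [211.574, -534.677, 213.976] pointing down, gripper open.
Joint ranges: [-177.97, 177.97], [-48.28, 115.42], [12.27, 149.76], [-77.06, 257.06], [2.81, 150.46], [-146.56, 146.56]. Speed limits (degrees/s): [147.25, 147.25, 180, 180, 180, 180].

INTERFACE

Orientations are given as [roll, pitch, yaw] about the fixed x, y, z axes, in that order (R = Rz(yaw) Ry(pitch) Rx(roll)).
In Python, from workcell import env gives the robot as it stands.
- The arm moves only by the shell command python3 -m jog 'ROWS' [FORCE]. ROWS is JSON, a list of rows, each an object of numbers: "dx", "dy", "dz": the shift along the world's x, y, z in m; "wx", "wy", "wz": the turn, a rotation vector about the world's x, y, z in rad; "grip": the gripper's target within -1 to 1 (shut at 1, half-way at 0, fully open at -1). In form: [{"dx": .., "dy": .., "dz": .., "wx": .., "wy": .., "wz": .., "grip": ..}, ...]. A call has 1 to 10 rows; each row shifts and turns the commanded pose from where the row before left it; what a row does not reach is not made up. A row lasts 1/10 s, in which the tool goes at most 50 mm and 8.59 degrees, less where a joint would pass 70% of its speed; a pose out of reach is approached as far as the arm can. A call with a gripper value outside its range is refused whole. The fingers move at their own pace and stop on an object; FORCE is the grip in N (left out, the last holds). Time passes only in rows, so rows that do not move let the fingers close. It gives the time, the measured TCP pose, the force and the opening at its end, in the units of the state.
- env.state(): the state, without advancing time (a new reading comes with each control period).
- env.grab_frame(name): name is "scene" or "top" or "wrist"; returns the picture (480x640x3 uint8, red, green, blue); there is no depth.
- env.get_calibration(name): a dict with "fx", "fy", "cx", "cy" (pixels), "R" (3x3) and "t" (3): a world point X has camera coordinates R X + t. Camera axes: x right, y down, z forward; pixel columns grow to the right and rows downward; lengths in mm; the calibration is good to about 2 mm. A picture is of the moment at which its call begins: read the wrist's pose just before it. get_calibration takes no time and is no camera call; for the wrist camera it gives the pose at the moment of the call.
- env.job_done(): hands the job in, once; it reports no verdict.
The state is a dict: "time_s": time; "qpos": joint angles; "qvel": joint speeds; "effort": joint torques, N m; "ee_pos": TCP position; "ee_rot": TCP orientation; "force": force on the tool from outside, world axes, zero at the start; "torque": the same for the moment, N m; "gripper_width": finger opening in mm.
Only numpy, scipy, OpenCV 4.12 (cv2) and the standard library are available. Lean on these libraries where they do the work, as an engineer would, in place of code of your own. Each camera call takes 0.05 s, during which the arm holds its last target. There are 200 camera calls.

## Working session

There is one attempt and no reset: what is moved stays moved. The work goes in short steps, Python scripts to look and compute and a shell command to move; the robot and the scene stay as the last step left them, time stands still between calls to the robot, and variables do not carry over. Pictures are saved under pics/ and viewed, about 8 in all and at most 12, crops included, and the job is handed in when it is done.

```bash
mkdir -p pics; ls; python3 - <<'E'
from workcell import env
import cv2,json
for n in ["top","scene"]:
    f=env.grab_frame(n); cv2.imwrite(f"pics/{n}0.png",f[:,:,::-1])
    c=env.get_calibration(n); print(n,c)
print(env.state())
E
```

```text
pics
top {'fx': 552.8876086691973, 'fy': 552.8876086691973, 'cx': 319.28902255941426, 'cy': 240.20195031560698, 'R': array([[ 8.83932426e-04, -9.99995956e-01,  2.70316384e-03],
       [-9.73567046e-01, -1.47796698e-03, -2.28396632e-01],
       [ 2.28399704e-01, -2.42982405e-03, -9.73564416e-01]]), 't': array([ 12.45006478, 600.38605598, 982.19134878])}
scene {'fx': 447.37541886563224, 'fy': 447.37541886563224, 'cx': 317.26212155608937, 'cy': 239.5417525868887, 'R': array([[-0.21382231,  0.97686792, -0.00301467],
       [ 0.59449607,  0.12767661, -0.79389742],
       [-0.77514802, -0.17154519, -0.60804424]]), 't': array([  98.5353846 , -273.81970892, 1381.19495785])}
{'time_s': 0.1, 'qpos': array([-6.95592540e+01,  1.83467191e+01,  8.96980424e+01, -6.23385633e-04,
        7.20429193e+01, -1.14641659e+00]), 'qvel': array([ 0.04419303, -0.09909869, -0.20851172,  0.00205829,  0.05585105,
       -0.03278079]), 'effort': array([-5.87077011e-04, -4.13334203e+01, -2.32509774e+01,  7.29553937e-02,
        4.22170619e-02, -5.03237311e-05]), 'ee_pos': array([ 211.39233989, -534.26311883,  213.22627381]), 'ee_rot': array([-1.79912325e+02, -1.16166032e-03,  2.15873544e+01]), 'force': array([ 0.65922285,  0.68190471, -0.23766322]), 'torque': array([-0.03301641, -0.02825069,  0.00261079]), 'gripper_width': 91.43531048746578}
```

View pics/top0.png

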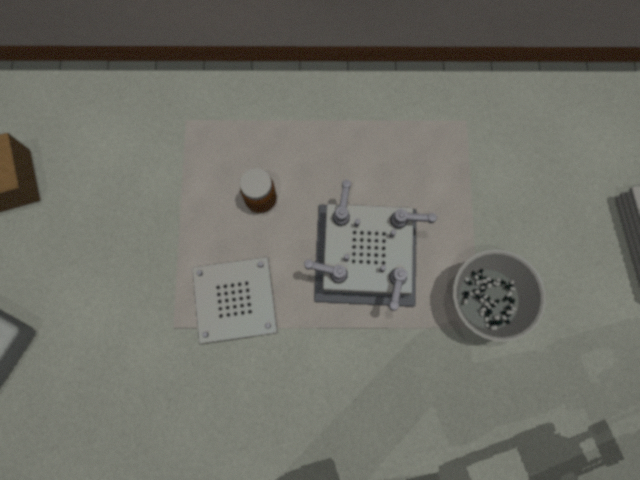

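View pics/scene0.png

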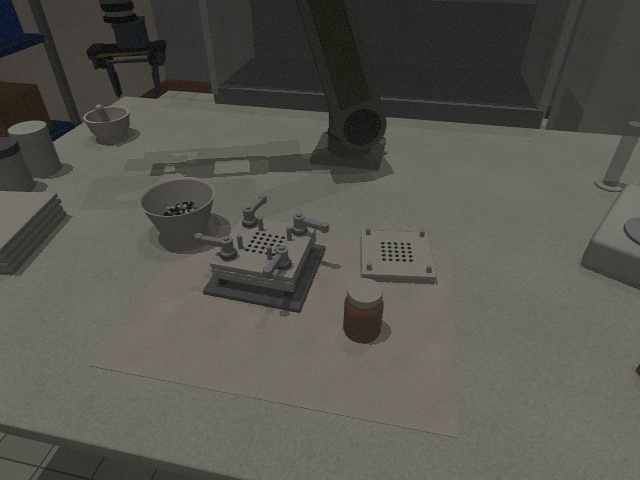

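Top view: four hubs near (342,215), (402,218), (400,275), (340,273), with arm tips near (346,185), (432,217), (394,304) and (310,265). The bowl is to the right, the jar upper left and the spare plate lower left. I'll localise these, then go over for a wrist look.

```bash
cat > h.py <<'E'
import numpy as np
def back(c,uv,z):
    R=np.array(c["R"]);t=np.array(c["t"]);o=-R.T@t
    d=R.T@np.array([(uv[0]-c["cx"])/c["fx"],(uv[1]-c["cy"])/c["fy"],1])
    return o+d*(z-o[2])/d[2]
def proj(c,X):
    p=np.array(c["R"])@X+c["t"];return np.array([c["fx"]*p[0]/p[2]+c["cx"],c["fy"]*p[1]/p[2]+c["cy"]])
E
python3 - <<'E'
from workcell import env
from h import *
import cv2
c=env.get_calibration("top")
for n,uv,z in [("UL",(342,213),120),("UR",(402,216),120),("LR",(400,273),120),("LL",(340,271),120),("tUL",(346,185),105),("tUR",(432,217),105),("tLR",(394,304),105),("tLL",(310,265),105),("jar",(256,178),100),("bowl",(500,290),100)]:
    print(n,back(c,uv,z).round(1))
w=env.get_calibration("wrist");print(w); s=env.state()
print(-np.array(w["R"]).T@w["t"]-s["ee_pos"])
im=cv2.imread("pics/top0.png")[170:320,290:450];cv2.imwrite("pics/crop.png",cv2.resize(im,None,fx=4,fy=4,interpolation=cv2.INTER_CUBIC))
E
```

```text
UL [639.7 -28.2 120. ]
UR [ 634.2 -137.8  120. ]
LR [ 528.6 -130.8  120. ]
LL [532.1 -23.7 120. ]
tUL [698.7 -36.9 105. ]
tUR [ 636.6 -195.8  105. ]
tLR [ 475.  -120.5  105. ]
tLL [545.7  30.1 105. ]
jar [714.1 133.3 100. ]
bowl [ 501.2 -313.7  100. ]
{'fx': 367.0514403976767, 'fy': 367.0514403976767, 'cx': 318.2449968583849, 'cy': 240.6003546673258, 'R': array([[ 0.36734006, -0.9300826 , -0.00276519],
       [-0.89617867, -0.35474187,  0.26649951],
       [-0.24884749, -0.09541784, -0.96383109]]), 't': array([-573.05741885,  -28.87492979,  391.41501624])}
[ 70.64015199  28.37721632 170.14222904]
```

View pics/crop.png

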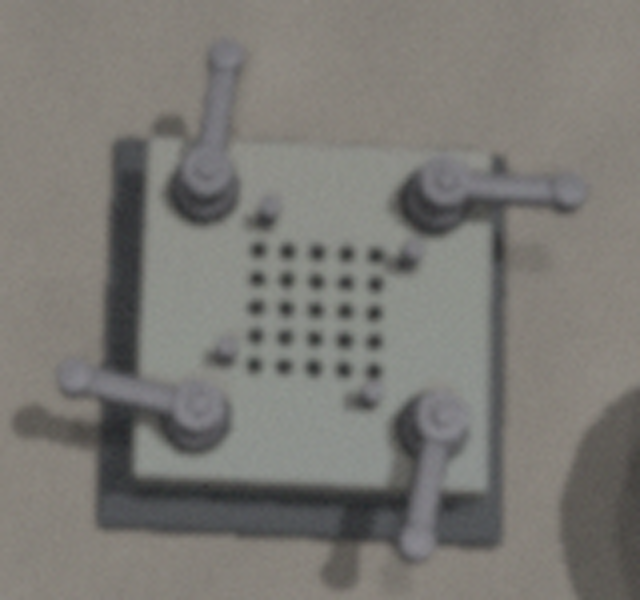

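The enlarged top view gives stud tops at crop px UL (208,170), UR (448,178), LR (444,413), LL (201,402), and knob tops at (226,54), (569,192), (416,541), (72,377). Next: fit the 110 mm square and work out the lever angles and push points.

```bash
cat > fit.py <<'E'
from workcell import env
from h import *
c=env.get_calibration("top")
f=lambda p,z:back(c,(290+(p[0]+.5)/4-.5,170+(p[1]+.5)/4-.5),z)[:2]
N=["UL","UR","LR","LL"]
H=np.array([f(p,125) for p in [(208,170),(448,178),(444,413),(201,402)]])
T=np.array([f(p,112) for p in [(226,54),(569,192),(416,541),(72,377)]])
S=np.array([[55,55],[55,-55],[-55,-55],[-55,55]])
m=H.mean(0); q=H-m
yaw=np.arctan2((S[:,0]*q[:,1]-S[:,1]*q[:,0]).sum(),(S*q).sum())
R=np.array([[np.cos(yaw),-np.sin(yaw)],[np.sin(yaw),np.cos(yaw)]])
Hf=m+S@R.T
if __name__=="__main__":
    print("centre",m.round(1),"yaw",np.degrees(yaw).round(2),"res",(H-Hf).round(1).tolist())
    for i in range(4):
        d=T[i]-Hf[i]; a=np.degrees(np.arctan2(d[1],d[0])); a0=np.degrees(yaw)-90*i
        print(N[i],Hf[i].round(1),"dir",a.round(1),"len",np.hypot(*d).round(1),"angle",((a0-a+180)%360-180).round(1))
E
python3 fit.py
```

```text
centre [584.3 -79.6] yaw -2.35 res [[-1.6, -0.5], [-0.6, 0.3], [0.9, 1.1], [1.2, -1.0]]
UL [641.5 -26.9] dir -9.6 len 59.4 angle 7.3
UR [ 636.9 -136.8] dir -93.5 len 57.4 angle 1.2
LR [ 527.  -132.3] dir 166.1 len 56.0 angle 11.6
LL [531.6 -22.3] dir 75.2 len 58.6 angle 12.4
```

```bash
cat > plan.py <<'E'
# plan.py NUT phi0 phi1 n : approach deltas from measured pose to phi0, then arc rows
import sys
from fit import *
r,w=48,22
def pose(i,phi):
    th=yaw-np.radians(phi)-i*np.pi/2
    e=np.array([np.cos(th),np.sin(th)]);u=np.array([e[1],-e[0]])
    psi=np.degrees(th)
    while psi<-30:psi+=180
    while psi>195:psi-=180
    return Hf[i]+r*e-w*u,psi
if __name__=="__main__":
    i=N.index(sys.argv[1]);a,b=map(float,sys.argv[2:4]);n=int(sys.argv[4])
    s=env.state();P,psi=pose(i,a)
    print("t",s["time_s"].__round__(2),"ee",s["ee_pos"].round(1),"yaw",s["ee_rot"].round(1),"F",s["force"].round(1),"q",s["qpos"].round(0))
    print("target",P.round(1),round(psi,1),"delta mm",(P-s["ee_pos"][:2]).round(1),"dz150",round(150-s["ee_pos"][2],1),"dz84",round(84-s["ee_pos"][2],1),"dyaw rad",np.radians((psi-s["ee_rot"][2]+180)%360-180).round(3))
    L=[pose(i,x)[0] for x in np.linspace(a,b,n+1)]
    print("wz",round(-np.radians((b-a)/n),4)); print((np.diff(L,axis=0)/1000).round(4).tolist())
E
python3 plan.py UL -8 46 9
```

```text
t 0.1 ee [ 211.4 -534.3  213.2] yaw [-179.9   -0.    21.6] F [ 0.7  0.7 -0.2] q [-70.  18.  90.  -0.  72.  -1.]
target [ 6.871e+02 -2.000e-01] 5.6 delta mm [475.7 534. ] dz150 -63.2 dz84 -129.2 dyaw rad -0.278
wz -0.1047
[[0.0025, -0.0049], [0.002, -0.0052], [0.0015, -0.0053], [0.0009, -0.0055], [0.0003, -0.0055], [-0.0003, -0.0055], [-0.0008, -0.0055], [-0.0014, -0.0053], [-0.002, -0.0052]]
```

```bash
sed -i 's/while psi<-30:psi+=180/lo=75 if i%2==0 else -20\n    while psi<lo:psi+=180/; s/while psi>195:psi-=180/while psi>=lo+180:psi-=180/' plan.py; python3 -m jog '[{"dx":0.02,"dy":0.027,"wz":0.143,"grip":1},{"dx":0.024,"dy":0.027,"wz":0.143,"grip":1},{"dx":0.024,"dy":0.027,"wz":0.143,"grip":1},{"dx":0.024,"dy":0.027,"wz":0.143,"grip":1},{"dx":0.024,"dy":0.027,"wz":0.143,"grip":1},{"dx":0.024,"dy":0.027,"wz":0.143,"grip":1},{"dx":0.024,"dy":0.027,"wz":0.143,"grip":1},{"dx":0.024,"dy":0.027,"wz":0.143,"grip":1},{"dx":0.024,"dy":0.027,"wz":0.143,"grip":1},{"dx":0.024,"dy":0.027,"wz":0.143,"grip":1}]'
python3 -m jog '[{"dx":0.024,"dy":0.027,"wz":0.143,"grip":1},{"dx":0.024,"dy":0.027,"wz":0.143,"grip":1},{"dx":0.024,"dy":0.027,"wz":0.143,"grip":1},{"dx":0.024,"dy":0.027,"wz":0.143,"grip":1},{"dx":0.024,"dy":0.027,"wz":0.143,"grip":1},{"dx":0.024,"dy":0.027,"wz":0.143,"grip":1},{"dx":0.024,"dy":0.027,"wz":0.143,"grip":1},{"dx":0.024,"dy":0.027,"wz":0.143,"grip":1},{"dx":0.02,"dy":0.027,"wz":0.143,"grip":1},{"grip":1}]'
python3 plan.py UL -8 46 9
python3 - <<'E'
from workcell import env
import cv2
cv2.imwrite("pics/wrist1.png",env.grab_frame("wrist")[:,:,::-1])
E
```

```text
t 0.1 ee [ 211.4 -534.3  213.2] yaw [-179.9   -0.    21.6] F [ 0.7  0.7 -0.2] q [-70.  18.  90.  -0.  72.  -1.]
target [ 6.871e+02 -2.000e-01] 185.6 delta mm [475.7 534. ] dz150 -63.2 dz84 -129.2 dyaw rad 2.863
wz -0.1047
[[0.0025, -0.0049], [0.002, -0.0052], [0.0015, -0.0053], [0.0009, -0.0055], [0.0003, -0.0055], [-0.0003, -0.0055], [-0.0008, -0.0055], [-0.0014, -0.0053], [-0.002, -0.0052]]invalid input
invalid input
```

View pics/wrist1.png

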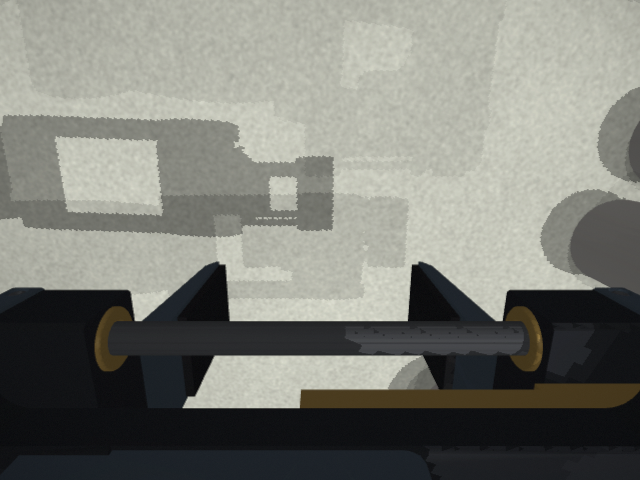

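The moves were refused, so the wrist picture shows only the table below the start pose. The rows probably need every key; I'll test that with one row.

```bash
python3 -m jog '[{"dx":0.02,"dy":0.027,"dz":0,"wx":0,"wy":0,"wz":0.143,"grip":1}]'
```

```text
time_s: 0.25
ee_pos: [230.4, -509.6, 213.2]
ee_rot: [180.0, 0.1, 29.8]
force: [0.9, 0.8, -0.9]
gripper_width: 85.6
```

```bash
python3 -m jog '[{"dx":0.024,"dy":0.0267,"dz":0,"wx":0,"wy":0,"wz":0.143,"grip":1},{"dx":0.024,"dy":0.0267,"dz":0,"wx":0,"wy":0,"wz":0.143,"grip":1},{"dx":0.024,"dy":0.0267,"dz":0,"wx":0,"wy":0,"wz":0.143,"grip":1},{"dx":0.024,"dy":0.0267,"dz":0,"wx":0,"wy":0,"wz":0.143,"grip":1},{"dx":0.024,"dy":0.0267,"dz":0,"wx":0,"wy":0,"wz":0.143,"grip":1},{"dx":0.024,"dy":0.0267,"dz":0,"wx":0,"wy":0,"wz":0.143,"grip":1},{"dx":0.024,"dy":0.0267,"dz":0,"wx":0,"wy":0,"wz":0.143,"grip":1},{"dx":0.024,"dy":0.0267,"dz":0,"wx":0,"wy":0,"wz":0.143,"grip":1},{"dx":0.024,"dy":0.0267,"dz":0,"wx":0,"wy":0,"wz":0.143,"grip":1},{"dx":0.024,"dy":0.0267,"dz":0,"wx":0,"wy":0,"wz":0.143,"grip":1}]'
python3 -m jog '[{"dx":0.024,"dy":0.0267,"dz":0,"wx":0,"wy":0,"wz":0.143,"grip":1},{"dx":0.024,"dy":0.0267,"dz":0,"wx":0,"wy":0,"wz":0.143,"grip":1},{"dx":0.024,"dy":0.0267,"dz":0,"wx":0,"wy":0,"wz":0.143,"grip":1},{"dx":0.024,"dy":0.0267,"dz":0,"wx":0,"wy":0,"wz":0.143,"grip":1},{"dx":0.024,"dy":0.0267,"dz":0,"wx":0,"wy":0,"wz":0.143,"grip":1},{"dx":0.024,"dy":0.0267,"dz":0,"wx":0,"wy":0,"wz":0.143,"grip":1},{"dx":0.024,"dy":0.0267,"dz":0,"wx":0,"wy":0,"wz":0.143,"grip":1},{"dx":0.024,"dy":0.0267,"dz":0,"wx":0,"wy":0,"wz":0.143,"grip":1},{"dx":0.024,"dy":0.0267,"dz":0,"wx":0,"wy":0,"wz":0.143,"grip":1},{"dx":0,"dy":0,"dz":0,"wx":0,"wy":0,"wz":0,"grip":1}]'
python3 plan.py UL -8 46 9
```

```text
time_s: 1.25
ee_pos: [472.3, -239.4, 213.8]
ee_rot: [-180.0, -0.0, 112.1]
force: [0.1, -0.6, -0.5]
gripper_width: 6.1
time_s: 2.25
ee_pos: [689.7, 3.3, 212.5]
ee_rot: [179.9, 0.0, -174.2]
force: [0.6, -1.1, -0.2]
gripper_width: 0.4
t 2.25 ee [689.7   3.3 212.5] yaw [ 179.9    0.  -174.2] F [ 0.6 -1.1 -0.2] q [ -1.  29.  73.   0.  78. -97.]
target [ 6.871e+02 -2.000e-01] 185.6 delta mm [-2.6 -3.5] dz150 -62.5 dz84 -128.5 dyaw rad -0.002
wz -0.1047
[[0.0025, -0.0049], [0.002, -0.0052], [0.0015, -0.0053], [0.0009, -0.0055], [0.0003, -0.0055], [-0.0003, -0.0055], [-0.0008, -0.0055], [-0.0014, -0.0053], [-0.002, -0.0052]]
```

```bash
python3 -m jog '[{"dx":-0.0026,"dy":-0.0035,"dz":-0.025,"wx":0,"wy":0,"wz":0,"grip":1},{"dx":0,"dy":0,"dz":-0.03,"wx":0,"wy":0,"wz":0,"grip":1},{"dx":0,"dy":0,"dz":-0.03,"wx":0,"wy":0,"wz":0,"grip":1},{"dx":0,"dy":0,"dz":-0.0235,"wx":0,"wy":0,"wz":0,"grip":1},{"dx":0,"dy":0,"dz":-0.02,"wx":0,"wy":0,"wz":0,"grip":1},{"dx":0,"dy":0,"dz":0,"wx":0,"wy":0,"wz":0,"grip":1}]'
python3 -m jog '[{"dx":0.0025,"dy":-0.0049,"dz":0,"wx":0,"wy":0,"wz":-0.1047,"grip":1},{"dx":0.002,"dy":-0.0052,"dz":0,"wx":0,"wy":0,"wz":-0.1047,"grip":1},{"dx":0.0015,"dy":-0.0053,"dz":0,"wx":0,"wy":0,"wz":-0.1047,"grip":1},{"dx":0.0009,"dy":-0.0055,"dz":0,"wx":0,"wy":0,"wz":-0.1047,"grip":1}]'
python3 -m jog '[{"dx":0.0003,"dy":-0.0055,"dz":0,"wx":0,"wy":0,"wz":-0.1047,"grip":1},{"dx":-0.0003,"dy":-0.0055,"dz":0,"wx":0,"wy":0,"wz":-0.1047,"grip":1},{"dx":-0.0008,"dy":-0.0055,"dz":0,"wx":0,"wy":0,"wz":-0.1047,"grip":1},{"dx":-0.0014,"dy":-0.0053,"dz":0,"wx":0,"wy":0,"wz":-0.1047,"grip":1},{"dx":-0.002,"dy":-0.0052,"dz":0,"wx":0,"wy":0,"wz":-0.1047,"grip":1},{"dx":0,"dy":0,"dz":0,"wx":0,"wy":0,"wz":0,"grip":1}]'
python3 plan.py UL 46 46 1
python3 - <<'E'
from workcell import env
import cv2
im=env.grab_frame("scene")[:,:,::-1]
cv2.imwrite("pics/s1.png",cv2.resize(im[170:320,140:360],None,fx=3,fy=3,interpolation=cv2.INTER_CUBIC))
E
```

```text
time_s: 2.85
ee_pos: [682.0, -4.5, 81.9]
ee_rot: [180.0, -0.4, -174.6]
force: [-0.8, -0.1, -0.7]
gripper_width: 0.6
time_s: 3.25
ee_pos: [691.7, -24.0, 86.5]
ee_rot: [179.9, -0.0, 161.1]
force: [-0.8, 5.7, -1.1]
gripper_width: 0.2
time_s: 3.85
ee_pos: [688.0, -51.8, 86.8]
ee_rot: [179.9, 0.0, 131.4]
force: [0.2, 2.1, 0.0]
gripper_width: 0.1
t 3.85 ee [688.  -51.8  86.8] yaw [179.9   0.  131.4] F [0.2 2.1 0. ] q [ -5.  34.  83.   0.  63. -47.]
target [689.8 -48.1] 131.6 delta mm [1.8 3.7] dz150 63.2 dz84 -2.8 dyaw rad 0.004
wz -0.0
[[0.0, 0.0]]
```

View pics/s1.png

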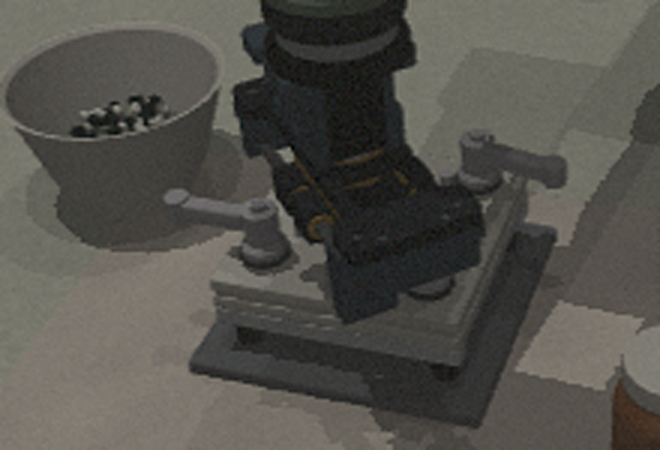

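The view shows the gripper at the UL nut with its lever hidden behind the fingers; the neighbouring levers look untouched and the bowl is undisturbed. I'll back off, lift, and plan LR.

```bash
python3 -m jog '[{"dx":0.006,"dy":0.005,"dz":0,"wx":0,"wy":0,"wz":0,"grip":1},{"dx":0,"dy":0,"dz":0.033,"wx":0,"wy":0,"wz":0,"grip":1},{"dx":0,"dy":0,"dz":0.033,"wx":0,"wy":0,"wz":0,"grip":1},{"dx":0,"dy":0,"dz":0,"wx":0,"wy":0,"wz":0,"grip":1},{"dx":0,"dy":0,"dz":0,"wx":0,"wy":0,"wz":0,"grip":1}]'
python3 plan.py LR -8 44 9
```

```text
time_s: 4.4
ee_pos: [694.3, -46.8, 152.7]
ee_rot: [179.9, 0.1, 131.5]
force: [-0.6, 0.9, -0.2]
gripper_width: 0.5
t 4.4 ee [694.3 -46.8 152.7] yaw [1.799e+02 1.000e-01 1.315e+02] F [-0.6  0.9 -0.2] q [ -5.  31.  77.  -0.  71. -46.]
target [ 481.4 -158.9] 185.6 delta mm [-212.9 -112.1] dz150 -2.7 dz84 -68.7 dyaw rad 0.945
wz -0.1008
[[-0.0024, 0.0047], [-0.002, 0.0049], [-0.0015, 0.0051], [-0.0009, 0.0052], [-0.0004, 0.0053], [0.0001, 0.0053], [0.0007, 0.0053], [0.0012, 0.0052], [0.0017, 0.005]]
```

```bash
python3 -m jog '[{"dx":-0.0304,"dy":-0.016,"dz":0,"wx":0,"wy":0,"wz":0.135,"grip":1},{"dx":-0.0304,"dy":-0.016,"dz":0,"wx":0,"wy":0,"wz":0.135,"grip":1},{"dx":-0.0304,"dy":-0.016,"dz":0,"wx":0,"wy":0,"wz":0.135,"grip":1},{"dx":-0.0304,"dy":-0.016,"dz":0,"wx":0,"wy":0,"wz":0.135,"grip":1},{"dx":-0.0304,"dy":-0.016,"dz":0,"wx":0,"wy":0,"wz":0.135,"grip":1},{"dx":-0.0304,"dy":-0.016,"dz":0,"wx":0,"wy":0,"wz":0.135,"grip":1},{"dx":-0.0304,"dy":-0.016,"dz":0,"wx":0,"wy":0,"wz":0.135,"grip":1},{"dx":0,"dy":0,"dz":0,"wx":0,"wy":0,"wz":0,"grip":1},{"dx":0,"dy":0,"dz":0,"wx":0,"wy":0,"wz":0,"grip":1},{"dx":0,"dy":0,"dz":0,"wx":0,"wy":0,"wz":0,"grip":1}]'
python3 plan.py LR -8 44 9 | head -2
python3 - <<'E'
from workcell import env
from plan import *
import cv2
im=env.grab_frame("top")[:,:,::-1]
cv2.imwrite("pics/t2.png",cv2.resize(im[170:320,290:450],None,fx=4,fy=4,interpolation=cv2.INTER_CUBIC))
E
```

```text
time_s: 5.4
ee_pos: [481.5, -158.6, 151.0]
ee_rot: [180.0, -0.0, -174.4]
force: [0.0, 0.5, -0.4]
gripper_width: 0.3
t 5.4 ee [ 481.5 -158.6  151. ] yaw [ 180.    -0.  -174.4] F [ 0.   0.5 -0.4] q [ -20.   15.  104.    0.   61. -115.]
target [ 481.4 -158.9] 185.6 delta mm [-0.1 -0.3] dz150 -1.0 dz84 -67.0 dyaw rad 0.001
```

View pics/t2.png

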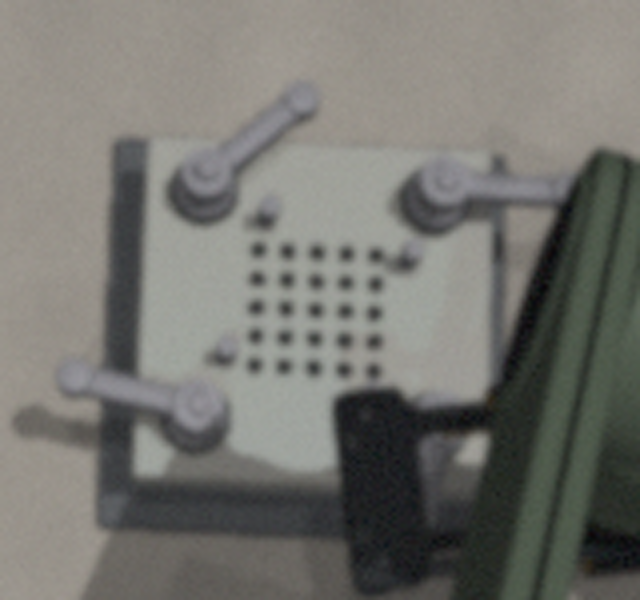

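UL's knob is now at (303,102) with its hub at (208,172), so roughly 50°, about half-way. The fingers are above the start point for LR.

```bash
python3 -m jog '[{"dx":0,"dy":0,"dz":-0.025,"wx":0,"wy":0,"wz":0,"grip":1},{"dx":0,"dy":0,"dz":-0.025,"wx":0,"wy":0,"wz":0,"grip":1},{"dx":0,"dy":0,"dz":-0.017,"wx":0,"wy":0,"wz":0,"grip":1},{"dx":0,"dy":0,"dz":0,"wx":0,"wy":0,"wz":0,"grip":1},{"dx":0,"dy":0,"dz":0,"wx":0,"wy":0,"wz":0,"grip":1}]'
python3 -m jog '[{"dx":-0.0024,"dy":0.0047,"dz":0,"wx":0,"wy":0,"wz":-0.1008,"grip":1},{"dx":-0.002,"dy":0.0049,"dz":0,"wx":0,"wy":0,"wz":-0.1008,"grip":1},{"dx":-0.0015,"dy":0.0051,"dz":0,"wx":0,"wy":0,"wz":-0.1008,"grip":1},{"dx":-0.0009,"dy":0.0052,"dz":0,"wx":0,"wy":0,"wz":-0.1008,"grip":1},{"dx":-0.0004,"dy":0.0053,"dz":0,"wx":0,"wy":0,"wz":-0.1008,"grip":1},{"dx":0.0001,"dy":0.0053,"dz":0,"wx":0,"wy":0,"wz":-0.1008,"grip":1},{"dx":0.0007,"dy":0.0053,"dz":0,"wx":0,"wy":0,"wz":-0.1008,"grip":1},{"dx":0.0012,"dy":0.0052,"dz":0,"wx":0,"wy":0,"wz":-0.1008,"grip":1},{"dx":0.0017,"dy":0.005,"dz":0,"wx":0,"wy":0,"wz":-0.1008,"grip":1},{"dx":0,"dy":0,"dz":0,"wx":0,"wy":0,"wz":0,"grip":1}]'
python3 plan.py LR 44 44 1 | head -2
python3 -m jog '[{"dx":-0.006,"dy":-0.005,"dz":0,"wx":0,"wy":0,"wz":0,"grip":1},{"dx":0,"dy":0,"dz":0.033,"wx":0,"wy":0,"wz":0,"grip":1},{"dx":0,"dy":0,"dz":0.033,"wx":0,"wy":0,"wz":0,"grip":1},{"dx":0,"dy":0,"dz":0,"wx":0,"wy":0,"wz":0,"grip":1},{"dx":0,"dy":0,"dz":0,"wx":0,"wy":0,"wz":0,"grip":1}]'
python3 plan.py UR -8 45 9
```

```text
time_s: 5.95
ee_pos: [481.6, -158.5, 84.4]
ee_rot: [180.0, -0.0, -174.4]
force: [1.1, -0.1, 1.0]
gripper_width: 0.2
time_s: 6.95
ee_pos: [477.9, -112.8, 85.3]
ee_rot: [-180.0, 0.1, 133.7]
force: [-0.4, -1.2, -1.8]
gripper_width: 0.7
t 6.95 ee [ 477.9 -112.8   85.3] yaw [-1.800e+02  1.000e-01  1.337e+02] F [-0.4 -1.2 -1.8] q [-15.  18. 111.  -0.  51. -58.]
target [ 478.  -112.7] 133.6 delta mm [0.1 0.1] dz150 64.7 dz84 -1.3 dyaw rad -0.001
time_s: 7.45
ee_pos: [471.8, -118.1, 151.5]
ee_rot: [179.9, 0.1, 133.7]
force: [-1.0, -0.3, 0.3]
gripper_width: 0.2
t 7.45 ee [ 471.8 -118.1  151.5] yaw [1.799e+02 1.000e-01 1.337e+02] F [-1.  -0.3  0.3] q [-15.  13. 107.   0.  60. -59.]
target [ 663.6 -182.4] 95.6 delta mm [191.8 -64.2] dz150 -1.5 dz84 -67.5 dyaw rad -0.664
wz -0.1028
[[-0.0048, -0.0025], [-0.005, -0.002], [-0.0052, -0.0015], [-0.0053, -0.0009], [-0.0054, -0.0004], [-0.0054, 0.0002], [-0.0054, 0.0008], [-0.0053, 0.0013], [-0.0051, 0.0018]]
```

```bash
python3 -m jog '[{"dx":0.032,"dy":-0.0107,"dz":0,"wx":0,"wy":0,"wz":-0.1107,"grip":1},{"dx":0.032,"dy":-0.0107,"dz":0,"wx":0,"wy":0,"wz":-0.1107,"grip":1},{"dx":0.032,"dy":-0.0107,"dz":0,"wx":0,"wy":0,"wz":-0.1107,"grip":1},{"dx":0.032,"dy":-0.0107,"dz":0,"wx":0,"wy":0,"wz":-0.1107,"grip":1},{"dx":0.032,"dy":-0.0107,"dz":0,"wx":0,"wy":0,"wz":-0.1107,"grip":1},{"dx":0.032,"dy":-0.0107,"dz":0,"wx":0,"wy":0,"wz":-0.1107,"grip":1},{"dx":0,"dy":0,"dz":0,"wx":0,"wy":0,"wz":0,"grip":1},{"dx":0,"dy":0,"dz":0,"wx":0,"wy":0,"wz":0,"grip":1},{"dx":0,"dy":0,"dz":0,"wx":0,"wy":0,"wz":0,"grip":1}]'
python3 -m jog '[{"dx":0,"dy":0,"dz":-0.025,"wx":0,"wy":0,"wz":0,"grip":1},{"dx":0,"dy":0,"dz":-0.025,"wx":0,"wy":0,"wz":0,"grip":1},{"dx":0,"dy":0,"dz":-0.017,"wx":0,"wy":0,"wz":0,"grip":1},{"dx":0,"dy":0,"dz":0,"wx":0,"wy":0,"wz":0,"grip":1},{"dx":0,"dy":0,"dz":0,"wx":0,"wy":0,"wz":0,"grip":1}]'
python3 -m jog '[{"dx":-0.0048,"dy":-0.0025,"dz":0,"wx":0,"wy":0,"wz":-0.1028,"grip":1},{"dx":-0.005,"dy":-0.002,"dz":0,"wx":0,"wy":0,"wz":-0.1028,"grip":1},{"dx":-0.0052,"dy":-0.0015,"dz":0,"wx":0,"wy":0,"wz":-0.1028,"grip":1},{"dx":-0.0053,"dy":-0.0009,"dz":0,"wx":0,"wy":0,"wz":-0.1028,"grip":1},{"dx":-0.0054,"dy":-0.0004,"dz":0,"wx":0,"wy":0,"wz":-0.1028,"grip":1},{"dx":-0.0054,"dy":0.0002,"dz":0,"wx":0,"wy":0,"wz":-0.1028,"grip":1},{"dx":-0.0054,"dy":0.0008,"dz":0,"wx":0,"wy":0,"wz":-0.1028,"grip":1},{"dx":-0.0053,"dy":0.0013,"dz":0,"wx":0,"wy":0,"wz":-0.1028,"grip":1},{"dx":-0.0051,"dy":0.0018,"dz":0,"wx":0,"wy":0,"wz":-0.1028,"grip":1},{"dx":0,"dy":0,"dz":0,"wx":0,"wy":0,"wz":0,"grip":1}]'
python3 plan.py UR 45 45 1 | head -2
python3 -m jog '[{"dx":0.005,"dy":-0.006,"dz":0,"wx":0,"wy":0,"wz":0,"grip":1},{"dx":0,"dy":0,"dz":0.033,"wx":0,"wy":0,"wz":0,"grip":1},{"dx":0,"dy":0,"dz":0.033,"wx":0,"wy":0,"wz":0,"grip":1},{"dx":0,"dy":0,"dz":0,"wx":0,"wy":0,"wz":0,"grip":1},{"dx":0,"dy":0,"dz":0,"wx":0,"wy":0,"wz":0,"grip":1}]'
python3 plan.py LL -8 45 9
```

```text
time_s: 8.35
ee_pos: [662.0, -181.6, 149.5]
ee_rot: [-179.9, -0.1, 95.6]
force: [-0.3, -0.2, 0.2]
gripper_width: 0.1
time_s: 8.85
ee_pos: [662.9, -181.8, 84.1]
ee_rot: [180.0, -0.0, 95.6]
force: [0.1, 0.1, 0.1]
gripper_width: 0.4
time_s: 9.85
ee_pos: [617.6, -185.7, 85.6]
ee_rot: [179.7, -0.1, 42.6]
force: [1.5, -2.4, 0.4]
gripper_width: 0.8
t 9.85 ee [ 617.6 -185.7   85.6] yaw [ 1.797e+02 -1.000e-01  4.260e+01] F [ 1.5 -2.4  0.4] q [-18.  30.  90.  -0.  59.  30.]
target [ 616.5 -185.5] 42.6 delta mm [-1.1  0.3] dz150 64.4 dz84 -1.6 dyaw rad 0.001
time_s: 10.35
ee_pos: [622.0, -191.5, 150.7]
ee_rot: [179.9, -0.1, 42.6]
force: [-0.4, -0.6, -0.3]
gripper_width: 0.7
t 10.35 ee [ 622.  -191.5  150.7] yaw [ 1.799e+02 -1.000e-01  4.260e+01] F [-0.4 -0.6 -0.3] q [-18.  27.  85.   0.  68.  29.]
target [504.9  23.3] 95.6 delta mm [-117.   214.8] dz150 -0.7 dz84 -66.7 dyaw rad 0.925
wz -0.1028
[[0.0048, 0.0025], [0.005, 0.002], [0.0052, 0.0015], [0.0053, 0.0009], [0.0054, 0.0004], [0.0054, -0.0002], [0.0054, -0.0008], [0.0053, -0.0013], [0.0051, -0.0018]]
```

```bash
python3 -m jog '[{"dx":-0.0146,"dy":0.0269,"dz":0,"wx":0,"wy":0,"wz":0.1156,"grip":1},{"dx":-0.0146,"dy":0.0269,"dz":0,"wx":0,"wy":0,"wz":0.1156,"grip":1},{"dx":-0.0146,"dy":0.0269,"dz":0,"wx":0,"wy":0,"wz":0.1156,"grip":1},{"dx":-0.0146,"dy":0.0269,"dz":0,"wx":0,"wy":0,"wz":0.1156,"grip":1},{"dx":-0.0146,"dy":0.0269,"dz":0,"wx":0,"wy":0,"wz":0.1156,"grip":1},{"dx":-0.0146,"dy":0.0269,"dz":0,"wx":0,"wy":0,"wz":0.1156,"grip":1},{"dx":-0.0146,"dy":0.0269,"dz":0,"wx":0,"wy":0,"wz":0.1156,"grip":1},{"dx":-0.0146,"dy":0.0269,"dz":0,"wx":0,"wy":0,"wz":0.1156,"grip":1},{"dx":0,"dy":0,"dz":0,"wx":0,"wy":0,"wz":0,"grip":1},{"dx":0,"dy":0,"dz":0,"wx":0,"wy":0,"wz":0,"grip":1}]'
python3 -m jog '[{"dx":0,"dy":0,"dz":-0.025,"wx":0,"wy":0,"wz":0,"grip":1},{"dx":0,"dy":0,"dz":-0.025,"wx":0,"wy":0,"wz":0,"grip":1},{"dx":0,"dy":0,"dz":-0.017,"wx":0,"wy":0,"wz":0,"grip":1},{"dx":0,"dy":0,"dz":0,"wx":0,"wy":0,"wz":0,"grip":1},{"dx":0,"dy":0,"dz":0,"wx":0,"wy":0,"wz":0,"grip":1}]'
python3 -m jog '[{"dx":0.0048,"dy":0.0025,"dz":0,"wx":0,"wy":0,"wz":-0.1028,"grip":1},{"dx":0.005,"dy":0.002,"dz":0,"wx":0,"wy":0,"wz":-0.1028,"grip":1},{"dx":0.0052,"dy":0.0015,"dz":0,"wx":0,"wy":0,"wz":-0.1028,"grip":1},{"dx":0.0053,"dy":0.0009,"dz":0,"wx":0,"wy":0,"wz":-0.1028,"grip":1},{"dx":0.0054,"dy":0.0004,"dz":0,"wx":0,"wy":0,"wz":-0.1028,"grip":1},{"dx":0.0054,"dy":-0.0002,"dz":0,"wx":0,"wy":0,"wz":-0.1028,"grip":1},{"dx":0.0054,"dy":-0.0008,"dz":0,"wx":0,"wy":0,"wz":-0.1028,"grip":1},{"dx":0.0053,"dy":-0.0013,"dz":0,"wx":0,"wy":0,"wz":-0.1028,"grip":1},{"dx":0.0051,"dy":-0.0018,"dz":0,"wx":0,"wy":0,"wz":-0.1028,"grip":1},{"dx":0,"dy":0,"dz":0,"wx":0,"wy":0,"wz":0,"grip":1}]'
python3 plan.py LL 45 45 1 | head -2
python3 -m jog '[{"dx":-0.005,"dy":0.006,"dz":0,"wx":0,"wy":0,"wz":0,"grip":1},{"dx":0,"dy":0,"dz":0.033,"wx":0,"wy":0,"wz":0,"grip":1},{"dx":0,"dy":0,"dz":0.033,"wx":0,"wy":0,"wz":0,"grip":1},{"dx":0,"dy":0,"dz":0,"wx":0,"wy":0,"wz":0,"grip":1},{"dx":0,"dy":0,"dz":0,"wx":0,"wy":0,"wz":0,"grip":1}]'
python3 plan.py UL 36 90 9
python3 - <<'E'
from workcell import env
import cv2
im=env.grab_frame("top")[:,:,::-1]
cv2.imwrite("pics/t3.png",cv2.resize(im[170:320,290:450],None,fx=4,fy=4,interpolation=cv2.INTER_CUBIC))
E
```

```text
time_s: 11.35
ee_pos: [504.2, 24.2, 148.8]
ee_rot: [-179.9, 0.0, 95.6]
force: [0.8, 0.0, 0.7]
gripper_width: 0.2
time_s: 11.85
ee_pos: [505.2, 23.3, 82.3]
ee_rot: [-180.0, 0.0, 95.5]
force: [-0.3, 0.4, 0.5]
gripper_width: 0.6
time_s: 12.85
ee_pos: [552.1, 27.4, 83.1]
ee_rot: [-180.0, -0.1, 42.5]
force: [-0.2, 3.3, -0.2]
gripper_width: 0.8
t 12.85 ee [552.1  27.4  83.1] yaw [-1.80e+02 -1.00e-01  4.25e+01] F [-0.2  3.3 -0.2] q [  2.  23. 103.   0.  54.  49.]
target [552.   26.4] 42.6 delta mm [-0.2 -1. ] dz150 66.9 dz84 0.9 dyaw rad 0.003
time_s: 13.35
ee_pos: [546.9, 33.2, 149.7]
ee_rot: [179.9, -0.1, 42.6]
force: [-0.0, -0.2, -0.0]
gripper_width: 0.5
t 13.35 ee [546.9  33.2 149.7] yaw [ 1.799e+02 -1.000e-01  4.260e+01] F [-0.  -0.2 -0. ] q [ 2. 19. 99. -0. 62. 50.]
target [692.8 -39.4] 141.6 delta mm [145.9 -72.6] dz150 0.3 dz84 -65.7 dyaw rad 1.728
wz -0.1047
[[-0.0016, -0.0053], [-0.0021, -0.0051], [-0.0027, -0.0048], [-0.0031, -0.0045], [-0.0036, -0.0042], [-0.004, -0.0038], [-0.0044, -0.0033], [-0.0047, -0.0029], [-0.005, -0.0024]]
```

View pics/t3.png

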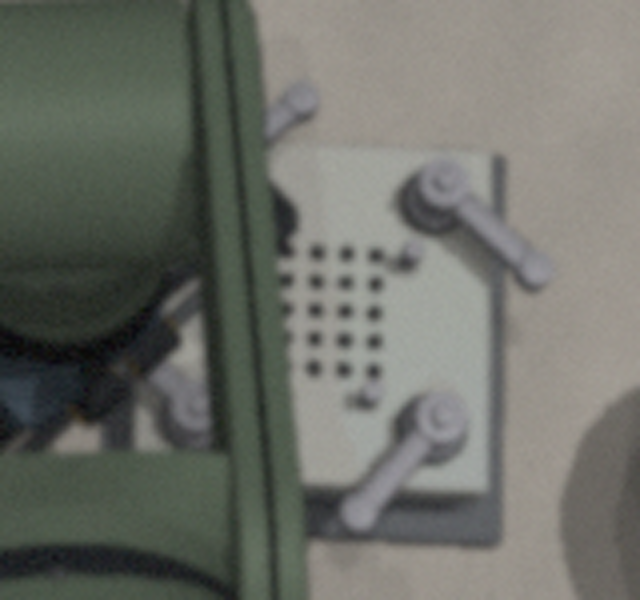

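UR (knob 536,273) and LR (knob 358,513) are both about half-way; the arm hides LL, but the 3.3 N contact there shows it was pushed. Pass 2 starts at UL.

```bash
python3 -m jog '[{"dx":0.0112,"dy":-0.0056,"dz":0,"wx":0,"wy":0,"wz":0.133,"grip":1},{"dx":0.0112,"dy":-0.0056,"dz":0,"wx":0,"wy":0,"wz":0.133,"grip":1},{"dx":0.0112,"dy":-0.0056,"dz":0,"wx":0,"wy":0,"wz":0.133,"grip":1},{"dx":0.0112,"dy":-0.0056,"dz":0,"wx":0,"wy":0,"wz":0.133,"grip":1},{"dx":0.0112,"dy":-0.0056,"dz":0,"wx":0,"wy":0,"wz":0.133,"grip":1},{"dx":0.0112,"dy":-0.0056,"dz":0,"wx":0,"wy":0,"wz":0.133,"grip":1},{"dx":0.0112,"dy":-0.0056,"dz":0,"wx":0,"wy":0,"wz":0.133,"grip":1},{"dx":0.0112,"dy":-0.0056,"dz":0,"wx":0,"wy":0,"wz":0.133,"grip":1},{"dx":0.0112,"dy":-0.0056,"dz":0,"wx":0,"wy":0,"wz":0.133,"grip":1},{"dx":0.0112,"dy":-0.0056,"dz":0,"wx":0,"wy":0,"wz":0.133,"grip":1}]'
python3 -m jog '[{"dx":0.0112,"dy":-0.0056,"dz":0,"wx":0,"wy":0,"wz":0.133,"grip":1},{"dx":0.0112,"dy":-0.0056,"dz":0,"wx":0,"wy":0,"wz":0.133,"grip":1},{"dx":0.0112,"dy":-0.0056,"dz":0,"wx":0,"wy":0,"wz":0.133,"grip":1},{"dx":0,"dy":0,"dz":0,"wx":0,"wy":0,"wz":0,"grip":1},{"dx":0,"dy":0,"dz":-0.025,"wx":0,"wy":0,"wz":0,"grip":1},{"dx":0,"dy":0,"dz":-0.025,"wx":0,"wy":0,"wz":0,"grip":1},{"dx":0,"dy":0,"dz":-0.016,"wx":0,"wy":0,"wz":0,"grip":1},{"dx":0,"dy":0,"dz":0,"wx":0,"wy":0,"wz":0,"grip":1},{"dx":0,"dy":0,"dz":0,"wx":0,"wy":0,"wz":0,"grip":1}]'
python3 plan.py UL 36 90 9 | head -2
python3 -m jog '[{"dx":-0.0016,"dy":-0.0053,"dz":0,"wx":0,"wy":0,"wz":-0.1047,"grip":1},{"dx":-0.0021,"dy":-0.0051,"dz":0,"wx":0,"wy":0,"wz":-0.1047,"grip":1},{"dx":-0.0027,"dy":-0.0048,"dz":0,"wx":0,"wy":0,"wz":-0.1047,"grip":1},{"dx":-0.0031,"dy":-0.0045,"dz":0,"wx":0,"wy":0,"wz":-0.1047,"grip":1},{"dx":-0.0036,"dy":-0.0042,"dz":0,"wx":0,"wy":0,"wz":-0.1047,"grip":1},{"dx":-0.004,"dy":-0.0038,"dz":0,"wx":0,"wy":0,"wz":-0.1047,"grip":1},{"dx":-0.0044,"dy":-0.0033,"dz":0,"wx":0,"wy":0,"wz":-0.1047,"grip":1},{"dx":-0.0047,"dy":-0.0029,"dz":0,"wx":0,"wy":0,"wz":-0.1047,"grip":1}]'
python3 -m jog '[{"dx":-0.005,"dy":-0.0024,"dz":0,"wx":0,"wy":0,"wz":-0.1047,"grip":1},{"dx":0,"dy":0,"dz":0,"wx":0,"wy":0,"wz":0,"grip":1},{"dx":0,"dy":0,"dz":0,"wx":0,"wy":0,"wz":0,"grip":1}]'
python3 plan.py UL 90 90 1 | head -2
```

```text
time_s: 14.4
ee_pos: [658.0, -23.0, 146.6]
ee_rot: [-179.8, -0.1, 119.1]
force: [-0.6, -0.1, -0.1]
gripper_width: 0.3
time_s: 15.3
ee_pos: [691.6, -39.3, 82.2]
ee_rot: [-180.0, -0.1, 141.5]
force: [-0.5, -0.4, 0.3]
gripper_width: 0.5
t 15.3 ee [691.6 -39.3  82.2] yaw [-1.800e+02 -1.000e-01  1.415e+02] F [-0.5 -0.4  0.3] q [ -4.  34.  83.   0.  63. -56.]
target [692.8 -39.4] 141.6 delta mm [ 1.2 -0.1] dz150 67.8 dz84 1.8 dyaw rad 0.002
time_s: 16.1
ee_pos: [668.0, -73.0, 84.2]
ee_rot: [179.7, -0.0, 93.3]
force: [3.9, 2.1, -1.3]
gripper_width: 0.8
time_s: 16.4
ee_pos: [662.1, -75.8, 83.9]
ee_rot: [179.8, 0.0, 87.7]
force: [1.8, 0.7, 1.2]
gripper_width: 0.5
t 16.4 ee [662.1 -75.8  83.9] yaw [179.8   0.   87.7] F [1.8 0.7 1.2] q [-8. 32. 87.  0. 61. -5.]
target [661.5 -75.7] 87.6 delta mm [-0.7  0.1] dz150 66.1 dz84 0.1 dyaw rad -0.001
```

```bash
for k in 1; do python3 -m jog '[{"dx":-0.0015,"dy":0,"dz":0,"wx":0,"wy":0,"wz":0,"grip":1},{"dx":-0.0015,"dy":0,"dz":0,"wx":0,"wy":0,"wz":0,"grip":1},{"dx":0,"dy":0,"dz":0,"wx":0,"wy":0,"wz":0,"grip":1}]'; done
python3 -m jog '[{"dx":-0.001,"dy":0,"dz":0,"wx":0,"wy":0,"wz":0,"grip":1},{"dx":0,"dy":0,"dz":0,"wx":0,"wy":0,"wz":0,"grip":1}]'
```

```text
time_s: 16.7
ee_pos: [659.4, -76.1, 83.5]
ee_rot: [179.8, 0.0, 87.7]
force: [5.3, 0.1, 1.5]
gripper_width: 0.2
time_s: 16.9
ee_pos: [659.1, -76.1, 83.5]
ee_rot: [179.7, 0.0, 87.6]
force: [6.5, -1.0, 2.4]
gripper_width: 0.6
```

```bash
python3 -m jog '[{"dx":-0.001,"dy":0,"dz":0,"wx":0,"wy":0,"wz":0,"grip":1},{"dx":-0.001,"dy":0,"dz":0,"wx":0,"wy":0,"wz":0,"grip":1},{"dx":0,"dy":0,"dz":0,"wx":0,"wy":0,"wz":0,"grip":1}]'
python3 -m jog '[{"dx":-0.0015,"dy":0,"dz":0,"wx":0,"wy":0,"wz":0,"grip":1},{"dx":0,"dy":0,"dz":0,"wx":0,"wy":0,"wz":0,"grip":1}]'
```

```text
time_s: 17.2
ee_pos: [658.6, -76.1, 83.8]
ee_rot: [179.5, 0.0, 87.6]
force: [9.3, -0.4, 1.1]
gripper_width: -0.1
time_s: 17.4
ee_pos: [658.2, -76.1, 84.0]
ee_rot: [179.4, 0.0, 87.6]
force: [11.7, 0.4, -0.3]
gripper_width: 0.5
```

```bash
python3 -m jog '[{"dx":0.015,"dy":0,"dz":0,"wx":0,"wy":0,"wz":0,"grip":1},{"dx":0,"dy":0,"dz":0.033,"wx":0,"wy":0,"wz":0,"grip":1},{"dx":0,"dy":0,"dz":0.033,"wx":0,"wy":0,"wz":0,"grip":1},{"dx":0,"dy":0,"dz":0,"wx":0,"wy":0,"wz":0,"grip":1},{"dx":0,"dy":0,"dz":0,"wx":0,"wy":0,"wz":0,"grip":1}]'
python3 plan.py LR 34 91 10
```

```text
time_s: 17.9
ee_pos: [667.3, -75.8, 148.4]
ee_rot: [-179.9, -0.0, 87.6]
force: [0.5, 0.2, -0.2]
gripper_width: 0.3
t 17.9 ee [667.3 -75.8 148.4] yaw [-179.9   -0.    87.6] F [ 0.5  0.2 -0.2] q [-7. 29. 81. -0. 69. -5.]
target [ 475.3 -121.5] 143.6 delta mm [-192.   -45.7] dz150 1.6 dz84 -64.4 dyaw rad 0.978
wz -0.0995
[[0.0013, 0.0051], [0.0018, 0.0049], [0.0023, 0.0047], [0.0028, 0.0045], [0.0032, 0.0042], [0.0036, 0.0038], [0.0039, 0.0035], [0.0043, 0.0031], [0.0046, 0.0026], [0.0048, 0.0021]]
```

```bash
python3 -m jog '[{"dx":-0.024,"dy":-0.0057,"dz":0,"wx":0,"wy":0,"wz":0.1222,"grip":1},{"dx":-0.024,"dy":-0.0057,"dz":0,"wx":0,"wy":0,"wz":0.1222,"grip":1},{"dx":-0.024,"dy":-0.0057,"dz":0,"wx":0,"wy":0,"wz":0.1222,"grip":1},{"dx":-0.024,"dy":-0.0057,"dz":0,"wx":0,"wy":0,"wz":0.1222,"grip":1},{"dx":-0.024,"dy":-0.0057,"dz":0,"wx":0,"wy":0,"wz":0.1222,"grip":1},{"dx":-0.024,"dy":-0.0057,"dz":0,"wx":0,"wy":0,"wz":0.1222,"grip":1},{"dx":-0.024,"dy":-0.0057,"dz":0,"wx":0,"wy":0,"wz":0.1222,"grip":1},{"dx":-0.024,"dy":-0.0057,"dz":0,"wx":0,"wy":0,"wz":0.1222,"grip":1},{"dx":0,"dy":0,"dz":0,"wx":0,"wy":0,"wz":0,"grip":1},{"dx":0,"dy":0,"dz":0,"wx":0,"wy":0,"wz":0,"grip":1}]'
python3 -m jog '[{"dx":0,"dy":0,"dz":-0.025,"wx":0,"wy":0,"wz":0,"grip":1},{"dx":0,"dy":0,"dz":-0.025,"wx":0,"wy":0,"wz":0,"grip":1},{"dx":0,"dy":0,"dz":-0.015,"wx":0,"wy":0,"wz":0,"grip":1},{"dx":0,"dy":0,"dz":0,"wx":0,"wy":0,"wz":0,"grip":1},{"dx":0,"dy":0,"dz":0,"wx":0,"wy":0,"wz":0,"grip":1}]'
python3 -m jog '[{"dx":0.0013,"dy":0.0051,"dz":0,"wx":0,"wy":0,"wz":-0.0995,"grip":1},{"dx":0.0018,"dy":0.0049,"dz":0,"wx":0,"wy":0,"wz":-0.0995,"grip":1},{"dx":0.0023,"dy":0.0047,"dz":0,"wx":0,"wy":0,"wz":-0.0995,"grip":1},{"dx":0.0028,"dy":0.0045,"dz":0,"wx":0,"wy":0,"wz":-0.0995,"grip":1},{"dx":0.0032,"dy":0.0042,"dz":0,"wx":0,"wy":0,"wz":-0.0995,"grip":1},{"dx":0.0036,"dy":0.0038,"dz":0,"wx":0,"wy":0,"wz":-0.0995,"grip":1},{"dx":0.0039,"dy":0.0035,"dz":0,"wx":0,"wy":0,"wz":-0.0995,"grip":1},{"dx":0.0043,"dy":0.0031,"dz":0,"wx":0,"wy":0,"wz":-0.0995,"grip":1}]'
python3 -m jog '[{"dx":0.0046,"dy":0.0026,"dz":0,"wx":0,"wy":0,"wz":-0.0995,"grip":1},{"dx":0.0048,"dy":0.0021,"dz":0,"wx":0,"wy":0,"wz":-0.0995,"grip":1},{"dx":0,"dy":0,"dz":0,"wx":0,"wy":0,"wz":0,"grip":1}]'
python3 -m jog '[{"dx":0.0015,"dy":0,"dz":0,"wx":0,"wy":0,"wz":0,"grip":1},{"dx":0.0015,"dy":0,"dz":0,"wx":0,"wy":0,"wz":0,"grip":1},{"dx":0,"dy":0,"dz":0,"wx":0,"wy":0,"wz":0,"grip":1}]'
```

```text
time_s: 18.9
ee_pos: [475.6, -121.3, 147.6]
ee_rot: [-180.0, -0.1, 143.5]
force: [-0.4, -0.2, 0.3]
gripper_width: 0.5
time_s: 19.4
ee_pos: [477.1, -121.3, 83.2]
ee_rot: [-180.0, -0.0, 143.6]
force: [0.2, -0.5, 0.2]
gripper_width: 0.8
time_s: 20.2
ee_pos: [498.9, -87.8, 83.9]
ee_rot: [-179.9, 0.0, 97.8]
force: [-3.3, -2.1, -2.2]
gripper_width: 0.5
time_s: 20.5
ee_pos: [508.8, -82.7, 83.7]
ee_rot: [-179.9, -0.0, 86.6]
force: [-2.6, 0.9, -0.4]
gripper_width: 0.4
time_s: 20.8
ee_pos: [511.8, -82.6, 83.6]
ee_rot: [-180.0, -0.0, 86.6]
force: [-2.9, 2.5, -0.4]
gripper_width: 0.5
```

```bash
python3 -m jog '[{"dx":0.0015,"dy":0,"dz":0,"wx":0,"wy":0,"wz":0,"grip":1},{"dx":0.001,"dy":0,"dz":0,"wx":0,"wy":0,"wz":0,"grip":1},{"dx":0,"dy":0,"dz":0,"wx":0,"wy":0,"wz":0,"grip":1}]'
python3 -m jog '[{"dx":0.0015,"dy":0,"dz":0,"wx":0,"wy":0,"wz":0,"grip":1},{"dx":0.001,"dy":0,"dz":0,"wx":0,"wy":0,"wz":0,"grip":1},{"dx":0,"dy":0,"dz":0,"wx":0,"wy":0,"wz":0,"grip":1}]'
```

```text
time_s: 21.1
ee_pos: [512.8, -82.4, 83.3]
ee_rot: [-179.8, -0.1, 86.6]
force: [-6.1, 3.2, 0.9]
gripper_width: 0.4
time_s: 21.4
ee_pos: [513.5, -82.2, 83.0]
ee_rot: [-179.5, -0.1, 86.7]
force: [-11.1, 3.9, 4.4]
gripper_width: 0.2
```

```bash
python3 -m jog '[{"dx":0.0015,"dy":0,"dz":0,"wx":0,"wy":0,"wz":0,"grip":1},{"dx":0,"dy":0,"dz":0,"wx":0,"wy":0,"wz":0,"grip":1}]'
python3 -m jog '[{"dx":-0.015,"dy":0,"dz":0,"wx":0,"wy":0,"wz":0,"grip":1},{"dx":0,"dy":0,"dz":0.033,"wx":0,"wy":0,"wz":0,"grip":1},{"dx":0,"dy":0,"dz":0.033,"wx":0,"wy":0,"wz":0,"grip":1},{"dx":0,"dy":0,"dz":0,"wx":0,"wy":0,"wz":0,"grip":1},{"dx":0,"dy":0,"dz":0,"wx":0,"wy":0,"wz":0,"grip":1}]'
python3 plan.py UR 35 92 10
```

```text
time_s: 21.6
ee_pos: [513.8, -82.1, 82.8]
ee_rot: [-179.4, -0.1, 86.7]
force: [-11.3, 3.4, 3.6]
gripper_width: 0.4
time_s: 22.1
ee_pos: [505.3, -83.5, 150.8]
ee_rot: [179.7, 0.1, 86.6]
force: [-0.5, -0.3, -0.5]
gripper_width: 0.3
t 22.1 ee [505.3 -83.5 150.8] yaw [1.797e+02 1.000e-01 8.660e+01] F [-0.5 -0.3 -0.5] q [-11.  15. 104.  -0.  61.  -7.]
target [ 625.3 -188.3] 52.6 delta mm [ 120.  -104.7] dz150 -0.8 dz84 -66.8 dyaw rad -0.593
wz -0.0995
[[-0.0051, 0.0014], [-0.0049, 0.0019], [-0.0047, 0.0024], [-0.0044, 0.0028], [-0.0041, 0.0033], [-0.0038, 0.0037], [-0.0034, 0.004], [-0.003, 0.0043], [-0.0025, 0.0046], [-0.0021, 0.0048]]
```

```bash
python3 -m jog '[{"dx":0.02,"dy":-0.01745,"dz":0,"wx":0,"wy":0,"wz":-0.0988,"grip":1},{"dx":0.02,"dy":-0.01745,"dz":0,"wx":0,"wy":0,"wz":-0.0988,"grip":1},{"dx":0.02,"dy":-0.01745,"dz":0,"wx":0,"wy":0,"wz":-0.0988,"grip":1},{"dx":0.02,"dy":-0.01745,"dz":0,"wx":0,"wy":0,"wz":-0.0988,"grip":1},{"dx":0.02,"dy":-0.01745,"dz":0,"wx":0,"wy":0,"wz":-0.0988,"grip":1},{"dx":0.02,"dy":-0.01745,"dz":0,"wx":0,"wy":0,"wz":-0.0988,"grip":1},{"dx":0,"dy":0,"dz":0,"wx":0,"wy":0,"wz":0,"grip":1},{"dx":0,"dy":0,"dz":0,"wx":0,"wy":0,"wz":0,"grip":1}]'
python3 -m jog '[{"dx":0,"dy":0,"dz":-0.025,"wx":0,"wy":0,"wz":0,"grip":1},{"dx":0,"dy":0,"dz":-0.025,"wx":0,"wy":0,"wz":0,"grip":1},{"dx":0,"dy":0,"dz":-0.017,"wx":0,"wy":0,"wz":0,"grip":1},{"dx":0,"dy":0,"dz":0,"wx":0,"wy":0,"wz":0,"grip":1},{"dx":0,"dy":0,"dz":0,"wx":0,"wy":0,"wz":0,"grip":1}]'
python3 -m jog '[{"dx":-0.0051,"dy":0.0014,"dz":0,"wx":0,"wy":0,"wz":-0.0995,"grip":1},{"dx":-0.0049,"dy":0.0019,"dz":0,"wx":0,"wy":0,"wz":-0.0995,"grip":1},{"dx":-0.0047,"dy":0.0024,"dz":0,"wx":0,"wy":0,"wz":-0.0995,"grip":1},{"dx":-0.0044,"dy":0.0028,"dz":0,"wx":0,"wy":0,"wz":-0.0995,"grip":1},{"dx":-0.0041,"dy":0.0033,"dz":0,"wx":0,"wy":0,"wz":-0.0995,"grip":1},{"dx":-0.0038,"dy":0.0037,"dz":0,"wx":0,"wy":0,"wz":-0.0995,"grip":1},{"dx":-0.0034,"dy":0.004,"dz":0,"wx":0,"wy":0,"wz":-0.0995,"grip":1},{"dx":-0.003,"dy":0.0043,"dz":0,"wx":0,"wy":0,"wz":-0.0995,"grip":1}]'
python3 -m jog '[{"dx":-0.0025,"dy":0.0046,"dz":0,"wx":0,"wy":0,"wz":-0.0995,"grip":1},{"dx":-0.0021,"dy":0.0048,"dz":0,"wx":0,"wy":0,"wz":-0.0995,"grip":1},{"dx":0,"dy":0,"dz":0,"wx":0,"wy":0,"wz":0,"grip":1}]'
python3 -m jog '[{"dx":0,"dy":0.0015,"dz":0,"wx":0,"wy":0,"wz":0,"grip":1},{"dx":0,"dy":0.0015,"dz":0,"wx":0,"wy":0,"wz":0,"grip":1},{"dx":0,"dy":0,"dz":0,"wx":0,"wy":0,"wz":0,"grip":1}]'
```

```text
time_s: 22.9
ee_pos: [623.2, -187.8, 147.7]
ee_rot: [-179.9, 0.0, 52.7]
force: [0.6, 0.5, 0.3]
gripper_width: 0.3
time_s: 23.4
ee_pos: [623.2, -187.2, 82.6]
ee_rot: [-180.0, 0.0, 52.7]
force: [0.5, -0.5, -0.2]
gripper_width: 0.5
time_s: 24.2
ee_pos: [591.8, -165.0, 84.4]
ee_rot: [179.8, -0.3, 6.9]
force: [1.6, -2.9, -1.1]
gripper_width: 0.7
time_s: 24.5
ee_pos: [586.5, -154.9, 84.2]
ee_rot: [179.9, -0.2, -4.3]
force: [0.1, -1.7, 0.1]
gripper_width: 0.7
time_s: 24.8
ee_pos: [586.2, -152.6, 83.5]
ee_rot: [179.9, -0.1, -4.2]
force: [-0.5, -5.3, 1.8]
gripper_width: 0.7
```

```bash
python3 -m jog '[{"dx":0,"dy":0.0015,"dz":0,"wx":0,"wy":0,"wz":0,"grip":1},{"dx":0,"dy":0.001,"dz":0,"wx":0,"wy":0,"wz":0,"grip":1},{"dx":0,"dy":0,"dz":0,"wx":0,"wy":0,"wz":0,"grip":1}]'
python3 -m jog '[{"dx":0,"dy":0.0015,"dz":0,"wx":0,"wy":0,"wz":0,"grip":1},{"dx":0,"dy":0.0005,"dz":0,"wx":0,"wy":0,"wz":0,"grip":1},{"dx":0,"dy":0,"dz":0,"wx":0,"wy":0,"wz":0,"grip":1}]'
```

```text
time_s: 25.1
ee_pos: [586.2, -151.8, 83.6]
ee_rot: [179.7, -0.1, -4.2]
force: [-1.1, -9.9, 3.3]
gripper_width: 0.7
time_s: 25.4
ee_pos: [586.2, -151.0, 83.7]
ee_rot: [179.6, -0.2, -4.2]
force: [-0.5, -13.4, 2.9]
gripper_width: 0.8
```

At the stop (13 N). Back off and go on to LL.

```bash
python3 -m jog '[{"dx":0,"dy":-0.015,"dz":0,"wx":0,"wy":0,"wz":0,"grip":1},{"dx":0,"dy":0,"dz":0.033,"wx":0,"wy":0,"wz":0,"grip":1},{"dx":0,"dy":0,"dz":0.033,"wx":0,"wy":0,"wz":0,"grip":1},{"dx":0,"dy":0,"dz":0,"wx":0,"wy":0,"wz":0,"grip":1},{"dx":0,"dy":0,"dz":0,"wx":0,"wy":0,"wz":0,"grip":1}]'
python3 plan.py LL 35 92 10
```

```text
time_s: 25.9
ee_pos: [585.6, -161.6, 148.9]
ee_rot: [-180.0, -0.0, -4.3]
force: [-1.1, 0.2, -0.8]
gripper_width: 0.2
t 25.9 ee [ 585.6 -161.6  148.9] yaw [-180.    -0.    -4.3] F [-1.1  0.2 -0.8] q [-17.  24.  91.   0.  65.  78.]
target [543.2  29.2] 52.6 delta mm [-42.4 190.8] dz150 1.1 dz84 -64.9 dyaw rad 0.995
wz -0.0995
[[0.0051, -0.0014], [0.0049, -0.0019], [0.0047, -0.0024], [0.0044, -0.0028], [0.0041, -0.0033], [0.0038, -0.0037], [0.0034, -0.004], [0.003, -0.0043], [0.0025, -0.0046], [0.0021, -0.0048]]
```

```bash
python3 -m jog '[{"dx":-0.0053,"dy":0.02385,"dz":0,"wx":0,"wy":0,"wz":0.1244,"grip":1},{"dx":-0.0053,"dy":0.02385,"dz":0,"wx":0,"wy":0,"wz":0.1244,"grip":1},{"dx":-0.0053,"dy":0.02385,"dz":0,"wx":0,"wy":0,"wz":0.1244,"grip":1},{"dx":-0.0053,"dy":0.02385,"dz":0,"wx":0,"wy":0,"wz":0.1244,"grip":1},{"dx":-0.0053,"dy":0.02385,"dz":0,"wx":0,"wy":0,"wz":0.1244,"grip":1},{"dx":-0.0053,"dy":0.02385,"dz":0,"wx":0,"wy":0,"wz":0.1244,"grip":1},{"dx":-0.0053,"dy":0.02385,"dz":0,"wx":0,"wy":0,"wz":0.1244,"grip":1},{"dx":-0.0053,"dy":0.02385,"dz":0,"wx":0,"wy":0,"wz":0.1244,"grip":1},{"dx":0,"dy":0,"dz":0,"wx":0,"wy":0,"wz":0,"grip":1},{"dx":0,"dy":0,"dz":0,"wx":0,"wy":0,"wz":0,"grip":1}]'
python3 -m jog '[{"dx":0,"dy":0,"dz":-0.025,"wx":0,"wy":0,"wz":0,"grip":1},{"dx":0,"dy":0,"dz":-0.025,"wx":0,"wy":0,"wz":0,"grip":1},{"dx":0,"dy":0,"dz":-0.015,"wx":0,"wy":0,"wz":0,"grip":1},{"dx":0,"dy":0,"dz":0,"wx":0,"wy":0,"wz":0,"grip":1},{"dx":0,"dy":0,"dz":0,"wx":0,"wy":0,"wz":0,"grip":1}]'
python3 -m jog '[{"dx":0.0051,"dy":-0.0014,"dz":0,"wx":0,"wy":0,"wz":-0.0995,"grip":1},{"dx":0.0049,"dy":-0.0019,"dz":0,"wx":0,"wy":0,"wz":-0.0995,"grip":1},{"dx":0.0047,"dy":-0.0024,"dz":0,"wx":0,"wy":0,"wz":-0.0995,"grip":1},{"dx":0.0044,"dy":-0.0028,"dz":0,"wx":0,"wy":0,"wz":-0.0995,"grip":1},{"dx":0.0041,"dy":-0.0033,"dz":0,"wx":0,"wy":0,"wz":-0.0995,"grip":1},{"dx":0.0038,"dy":-0.0037,"dz":0,"wx":0,"wy":0,"wz":-0.0995,"grip":1},{"dx":0.0034,"dy":-0.004,"dz":0,"wx":0,"wy":0,"wz":-0.0995,"grip":1},{"dx":0.003,"dy":-0.0043,"dz":0,"wx":0,"wy":0,"wz":-0.0995,"grip":1}]'
python3 -m jog '[{"dx":0.0025,"dy":-0.0046,"dz":0,"wx":0,"wy":0,"wz":-0.0995,"grip":1},{"dx":0.0021,"dy":-0.0048,"dz":0,"wx":0,"wy":0,"wz":-0.0995,"grip":1},{"dx":0,"dy":0,"dz":0,"wx":0,"wy":0,"wz":0,"grip":1}]'
python3 -m jog '[{"dx":0,"dy":-0.0015,"dz":0,"wx":0,"wy":0,"wz":0,"grip":1},{"dx":0,"dy":-0.0015,"dz":0,"wx":0,"wy":0,"wz":0,"grip":1},{"dx":0,"dy":0,"dz":0,"wx":0,"wy":0,"wz":0,"grip":1}]'
```

```text
time_s: 26.9
ee_pos: [542.3, 29.0, 147.3]
ee_rot: [-179.9, 0.1, 52.7]
force: [0.3, -0.6, -0.5]
gripper_width: 0.5
time_s: 27.4
ee_pos: [543.4, 28.0, 83.3]
ee_rot: [-180.0, 0.0, 52.6]
force: [-0.2, 0.8, 0.1]
gripper_width: 0.6
time_s: 28.2
ee_pos: [576.6, 5.7, 84.1]
ee_rot: [-179.9, -0.0, 6.7]
force: [-0.7, 3.7, -2.0]
gripper_width: 0.4
time_s: 28.5
ee_pos: [581.6, -4.4, 84.2]
ee_rot: [-179.9, -0.0, -4.4]
force: [-0.8, 2.6, -1.3]
gripper_width: 0.4
time_s: 28.8
ee_pos: [581.7, -6.0, 84.1]
ee_rot: [-179.8, -0.1, -4.3]
force: [0.0, 6.2, -0.5]
gripper_width: 0.4
```

```bash
python3 -m jog '[{"dx":0,"dy":-0.0015,"dz":0,"wx":0,"wy":0,"wz":0,"grip":1},{"dx":0,"dy":-0.001,"dz":0,"wx":0,"wy":0,"wz":0,"grip":1},{"dx":0,"dy":0,"dz":0,"wx":0,"wy":0,"wz":0,"grip":1}]'
python3 -m jog '[{"dx":0,"dy":-0.0015,"dz":0,"wx":0,"wy":0,"wz":0,"grip":1},{"dx":0,"dy":-0.0005,"dz":0,"wx":0,"wy":0,"wz":0,"grip":1},{"dx":0,"dy":0,"dz":0,"wx":0,"wy":0,"wz":0,"grip":1}]'
python3 -m jog '[{"dx":0,"dy":0.015,"dz":0,"wx":0,"wy":0,"wz":0,"grip":1},{"dx":0,"dy":0.005,"dz":0.035,"wx":0,"wy":0,"wz":0,"grip":1},{"dx":0,"dy":0,"dz":0.045,"wx":0,"wy":0,"wz":0,"grip":1},{"dx":-0.03,"dy":0.03,"dz":0.045,"wx":0,"wy":0,"wz":0,"grip":1},{"dx":-0.03,"dy":0.04,"dz":0.02,"wx":0,"wy":0,"wz":0,"grip":1},{"dx":-0.03,"dy":0.04,"dz":0,"wx":0,"wy":0,"wz":0,"grip":1},{"dx":-0.03,"dy":0.04,"dz":0,"wx":0,"wy":0,"wz":0,"grip":1},{"dx":-0.02,"dy":0.04,"dz":0,"wx":0,"wy":0,"wz":0,"grip":1},{"dx":0,"dy":0.04,"dz":0,"wx":0,"wy":0,"wz":0,"grip":1},{"dx":0,"dy":0.04,"dz":0,"wx":0,"wy":0,"wz":0,"grip":1}]'
python3 - <<'E'
from workcell import env
import cv2
im=env.grab_frame("top")[:,:,::-1]
cv2.imwrite("pics/t4.png",cv2.resize(im[170:320,290:450],None,fx=4,fy=4,interpolation=cv2.INTER_CUBIC))
cv2.imwrite("pics/t4full.png",im)
E
```

```text
time_s: 29.1
ee_pos: [581.8, -6.9, 84.1]
ee_rot: [-179.7, -0.1, -4.3]
force: [0.8, 11.0, -0.4]
gripper_width: 0.3
time_s: 29.4
ee_pos: [581.8, -7.6, 84.1]
ee_rot: [-179.6, -0.1, -4.4]
force: [0.5, 16.0, -0.5]
gripper_width: 0.4
time_s: 30.4
ee_pos: [448.7, 270.6, 219.6]
ee_rot: [180.0, -0.2, -4.2]
force: [1.4, -0.3, 0.6]
gripper_width: 0.2
```

View pics/t4.png

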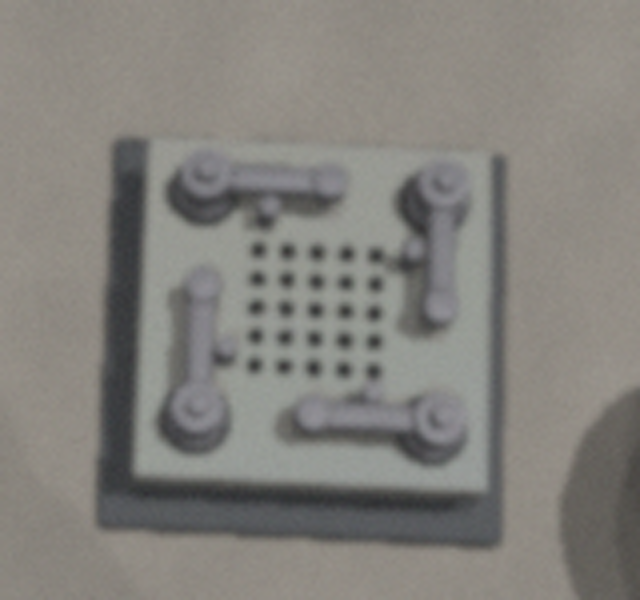

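All four levers lie along the plate's edges beside their posts: knobs at (330,184), (438,306), (312,413), (203,283). Last comes a numeric check of the angles and of the loose objects.

```bash
python3 - <<'E'
from fit import *
import cv2
K=[(330,184),(438,306),(312,413),(203,283)]
for i in range(4):
    d=f(K[i],107)-Hf[i];d2=f(K[i],107)-H[i]
    print(N[i],[round(float((np.degrees(yaw)-90*i-np.degrees(np.arctan2(v[1],v[0])))%360),1) for v in (d,d2)],np.hypot(*d).round(1))
a=cv2.imread("pics/top0.png",0);b=cv2.imread("pics/t4full.png",0)
for n,(x0,y0,x1,y1) in dict(jar=(235,160,285,220),spare=(188,252,280,348),bowl=(440,240,550,350)).items():
    r=cv2.matchTemplate(b[y0-8:y1+8,x0-8:x1+8],a[y0:y1,x0:x1],cv2.TM_CCOEFF_NORMED);_,v,_,l=cv2.minMaxLoc(r);print(n,l[0]-8,l[1]-8,round(v,3))
E
```

```text
UL [90.6, 89.1] 57.8
UR [91.8, 91.5] 56.4
LR [91.6, 90.7] 58.2
LL [90.5, 89.7] 59.8
jar 0 0 0.996
spare 7 -1 0.497
bowl 0 0 0.994
```

View pics/t4full.png

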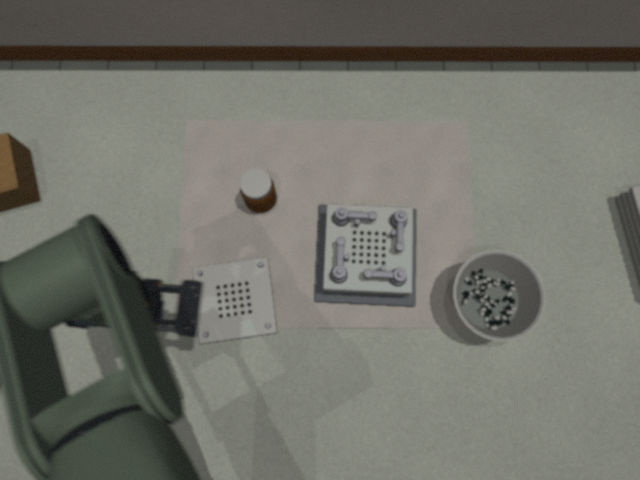

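The spare plate is where it was, with pins at (199,273), (261,265), (268,325) and (206,334). Only the gripper, some 220 mm up, and its shadow overlap it in the picture. I'm handing in.

```bash
python3 -c "
from workcell import env
print(env.state()['force'].round(1),env.state()['time_s']); env.job_done()"
```

```text
[0.7 4.9 1.5] 30.45
the job is handed in; nothing more can be done
```

All four lever nuts are fully tight, turned in two crisscross passes, and the job was handed in at 30.45 s.

- **How it was done:** I pushed each lever clockwise with the shut fingers. Both passes went in the same order: the far-left nut, its diagonal opposite, the far-right nut, then its diagonal opposite. "Far" and "near" here are as seen from the robot.
- **First pass:** each lever was pushed to about 44–50° (the far-left one to about 50°). A picture showed three of them about half-way. The arm hid the near-left one, so I relied on the finger position and the contact force there.
- **Second pass:** I pushed each lever on until the force rose to 11–16 N with almost no further movement, well above the roughly 4 N needed to turn it.
- **Final checks:** the last picture shows all four levers parallel to the edges beside their posts. Angles measured from it are 89–92°, within about 2° of accuracy.
- **Bowl, jar and spare plate:** image matching showed no shift for the bowl and jar. It failed for the spare plate, because the gripper and its shadow partly cover it in the picture. By eye, its pins are where they started.
- **Force reading at hand-in:** it was about 5 N, although the arm was some 220 mm up and touching nothing visible. I take it to be left over from braking, but did not check again.

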